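Pack a sample board and clamp it with the push rod

TASK

Take the thinner of the two sample boards standing on the table and stand it upright in the sloping rack, between the two boards already packed there and the sliding stop. Then slide the push rod tip first partway into the long bore of the rack's guide block, let go, take hold further back and push it on until it has driven the stop snug against the boards, all boards tight together; leave the rod in the bore and do not disturb the other things on the table.

Things in the scene. Friction and masses are not known exactly. Their poses are not given: they have to be found in the camera images.
- bed: Sloping plywood bed of the board rack, fixed. Its frame tilts 25 degrees: origin on the floor, mid-width, at the foot of the low end wall (about 30 mm over the table); x uphill along the bed, y across (level), z square to the floor. End wall 90 mm high, x -15 to 0. Floor 110 mm wide, ends at x = 200; 14 mm high rails up to x = 119 leave 94 mm between. Nothing overhead. Mm here, in this frame.
- mouth (a point): Centre of the uphill mouth of the round bore, at bed x = 200, y = 0, z = 35 mm; axes as the bed's. The bore, 19 mm diameter with a chamfered mouth, runs straight from here downhill (-x) right through the steel guide block, which fills bed x 120 to 200, y -25 to 25, z 5 to 65 mm. The rod goes in here.
- stop (a joint): Sliding stop: upright aluminium plate 14 mm thick, 86 wide, 82 tall, between boards and guide block. Value in m: its board-side face is at bed x = 54 mm + value, so 0 is snug on three 18 mm boards; larger is uphill, open (starts 0.024 to 0.046). Slides stiffly (5 N), stays where left. The rod's tip, leaving the bore, meets its back, at bed x = 68 mm + value.
- packed1: The uphill one of the two boards already packed against the end wall, loose, each 18 mm thick (x), 80 wide (y), 95 tall (z): together they fill bed x = 0 to 36 mm. Origin: centre of its underside, at bed x = 27 mm; axes about as the bed's.
- board: The loose thin sample board, plywood, 18 mm thick, 80 wide, 130 tall, about 0.15 kg, standing upright on the table. Origin: centre of its underside; x along its thickness, y along its width, z up. (The thicker board, 34 mm, standing near it is not wanted.)
- thick_board: A thicker wooden board that stays where it is: 34 mm thick (x), 80 wide (y), 120 tall (z), standing on the table. Origin: centre of its underside.
- rod: Push rod, straight aluminium, 190 mm long, 16 mm diameter, about 0.12 kg. x along its axis towards the tip. Origin on the axis, 90 mm behind the tip; the tip (x = +90 mm) tapers over its last 16 mm to 8 mm diameter; the rear end (x = -100 to -90) is a round head of 24 mm diameter. It lies level on its stand, axis 40 mm over the table.
- rod_tip (a point): Tip end of the push rod, on its axis.
- stand: Fixed steel stand carrying the rod, base 200 x 75 x 8 mm. Origin: centre of its underside; x towards the rod's tip; the rod's origin lies 40 mm above. Two cheeks, 68 mm high, 48 mm over their outsides, enclose the rod's rear from x = -92 to 2 mm (no room for fingers); a saddle 42 mm high at x = 61 to 71 carries the front. The rod is bare from x = 3 to 60 mm and lifts out upwards.
- tin: Bystander: steel paint tin, 88 mm diameter, 105 tall. Origin: centre of its underside.
- jar: Bystander: jar, 60 mm diameter, 85 tall. Origin: centre of its underside.
- bottle: Bystander: white bottle, 60 mm diameter, 160 tall. Origin: centre of its underside.
- pot: Bystander: pot with black cap, 68 mm diameter, 70 tall. Origin: centre of its underside.
- scraper: Bystander: flat scraper, 200 mm long, lying on the table, handle towards -x of its frame. Origin about its middle, at its underside.
- paintbrush: Bystander: paint brush, 200 mm long, lying on the table, handle towards -x of its frame. Origin about its middle, at its underside.
Not all that is in view belongs to the job. Leave any turquoise look-alike of the board alone.

How it is judged:
On the way, in this order (a step that is already met when the one before it is completed fails the run):
1. the thin board stands on the bed between the packed boards and the stop, let go (x of board in the frame of bed between 0.038 and 0.095 m and y of board in the frame of bed between -0.012 and 0.012 m and z of board in the frame of bed between -0.004 and 0.01 m and angle between the z axis of board and the z axis of bed, either way round below 0.5 rad and contact force between the fingers and board below 0.3 N), for 0.2 s.
2. the rod is partway in the bore (tip at least 15 mm in) and let go, the stop not yet pushed snug (x of rod_tip in the frame of bed between 0.08 and 0.185 m and y of rod_tip in the frame of bed between -0.005 and 0.005 m and z of rod_tip in the frame of bed between 0.029 and 0.041 m and contact force between the fingers and rod below 0.3 N and value of joint stop above 0.01 m), for 0.2 s.
At the end, for the whole second after the job is handed in: The thin board stands square on the bed (within 0.1 rad) beside the packed boards, within 20 mm of mid-width; the stop is within 4 mm of snug on the three boards; the rod lies in the bore, its tip within 8 mm of the stop's back; rod and board are released and at rest (x of board in the frame of bed between 0.04 and 0.051 m and y of board in the frame of bed between -0.02 and 0.02 m and z of board in the frame of bed between -0.004 and 0.008 m and angle between the z axis of board and the z axis of bed, either way round below 0.1 rad and value of joint stop between -0.004 and 0.004 m and x of rod_tip in the frame of bed between 0.058 and 0.076 m and y of rod_tip in the frame of bed between -0.005 and 0.005 m and z of rod_tip in the frame of bed between 0.029 and 0.041 m and contact force between the fingers and rod below 0.3 N and contact force between the fingers and board below 0.3 N and linear speed of each of rod, board below 0.02 m/s); the robot touches nothing.
It fails at once if another thing on the table is moved more than 40 mm (distance of any of thick_board, tin, jar, bottle, scraper, paintbrush, pot from where it was at the start of the episode above 0.04 m).
It fails at once if a standing bystander is knocked over (angle between any of thick_board, tin, jar, bottle, pot's own z axis and vertical above 0.5 rad).
It also fails if it takes over 64 s, if anything falls off the work surface, if the arm or the gripper's body presses on something with over 40 N, if the wrist force passes 120 N, or if a joint passes its speed limit or range.

ROBOT

A 6-joint arm with a two-finger parallel gripper is mounted at the origin on the work surface. World frame = base frame: x ahead of the robot, y to its left, z up, the work surface at z = 0. Lengths are in m, angles in rad, forces in N, time in s.
With the tool pointing down it reaches from about 0.425 to 0.95 m from the base axis. Payload 14.7 kg.
Tool frame: the origin (TCP) lies midway between the tips of the shut fingers; the grasp point (between the pads) lies env.pinch_z behind it (env.pinch_z is the distance from the TCP to the grasp point, in m); x points along the fingers, z is the direction in which the jaws open and shut, and the axes are right-handed (so a half turn about x gives the same grasp; the last joint's range is limited). The gripper opens to 85 mm and grips with 20 to 120 N. Pads are 22 mm wide; open, the fingers measure 114 mm over their backs; the gripper's body (76 mm by 85 mm) begins 54 mm behind the grasp point. The pads swing forward as they close: fully open they stand 13 mm farther back than shut.
Start: joints at [-1.34, 0.48, 1.596, -0, 1.065, -0.047], TCP at [0.178, -0.625, 0.231] pointing down, gripper open.
Joint ranges: [-2.75, 2.75], [-0.82, 2.05], [0.23, 2.67], [-1.56, 4.7], [0.09, 2.69], [-2.92, 2.92]. Speed limits (rad/s): [1.89, 1.89, 2.39, 3.01, 3.01, 3.01].

INTERFACE

Orientations are given as [roll, pitch, yaw] about the fixed x, y, z axes, in that order (R = Rz(yaw) Ry(pitch) Rx(roll)).
In Python, from workcell import env gives the robot as it stands.
- The arm moves only by the tool apply_moves, never from a script. Its argument "rows" is a list of rows, each a list of 2 entries, a list of its own where there are three numbers: the shift along the tool's x, y, z in m, then the turn about the tool's x in degrees. A call has 1 to 10 rows; each row is the pose to reach, as a shift and turn from the pose measured when the call began, along the tool's axes at that moment; what a row does not reach only later rows make up. A row lasts 1/10 s, in which the tool goes at most 50 mm and 8.59 degrees, less where a joint would pass 70% of its speed; a pose out of reach is approached as far as the arm can. A call with a gripper value outside its range is refused whole. "jaw" is the gripper command: -1 is shut, 1 is fully open, values between are in proportion, set as the call begins (left out, the last holds). The fingers move at their own pace and stop on an object; "force" is the grip in N (left out, the last holds). Time passes only in rows, so rows that repeat a pose let the fingers close. It gives the time, the measured TCP pose, the force and the opening at its end, in the units of the state.
- env.get_obs(): the state, without advancing time (a new reading comes with each control period).
- env.snapshot(name): name is "side" or "top" or "wrist"; returns the picture (384x512x3 uint8, red, green, blue); there is no depth.
- env.camera_info(name): a dict with "fx", "fy", "cx", "cy" (pixels), "dist" ([k1, k2, p1, p2, k3] as OpenCV has them; the pictures are not rectified), "R" (3x3) and "t" (3): a world point X has camera coordinates R X + t; the wrist camera has in their place "tool_from_camera" (4x4, takes a point from camera to tool coordinates, whose origin is the TCP and whose axes are the tool frame's). Camera axes: x right, y down, z forward; pixel columns grow to the right and rows downward; lengths in m; the calibration is good to about 2 mm. A picture is of the moment at which its call begins: read the wrist's pose just before it. camera_info takes no time and is no camera call.
- env.finish_job(): hands the job in, once; it reports no verdict.
The state is a dict: "time": time; "joints": joint angles; "qvel": joint speeds; "tau": joint torques, N m; "eef_pos": TCP position; "tool_rot": TCP orientation; "contact_force": force on the tool from outside, world axes, zero at the start; "moment": the same for the moment, N m; "gripper_width": finger opening in m.
Only numpy, scipy, OpenCV 4.12 (cv2) and the standard library are available. Lean on these libraries where they do the work, as an engineer would, in place of code of your own. Each camera call takes 0.05 s, during which the arm holds its last target. There are 200 camera calls.

## Working session

There is one attempt and no reset: what is moved stays moved. The work goes in short steps, Python scripts to look and compute and a tool call to move; the robot and the scene stay as the last step left them, time stands still between calls to the robot, and variables do not carry over. Pictures are saved under pics/ and viewed, about 8 in all and at most 12, crops included, and the job is handed in when it is done.

Besides the shell and the picture viewer there is one more tool, called after ">>>" as a command line: name --argument value ..., lists and objects as JSON in quotes. apply_moves: Moves the arm, as the interface text tells. Its arguments: {"type":"object","properties":{"rows":{"type":"array","items":{"type":"array"}},"jaw":{"type":"number"},"force":{"type":"number"}},"required":["rows"]}

```bash
ls; mkdir -p pics
python3 - <<'E'
from workcell import env
import cv2,numpy as np
np.set_printoptions(precision=4,suppress=True)
o=env.get_obs()
for k,v in o.items(): print(k,np.array(v))
print(env.pinch_z)
for n in ["side","top","wrist"]:
    im=env.snapshot(n); cv2.imwrite(f"pics/{n}0.png",im[:,:,::-1]); print(n,env.camera_info(n))
E
```

```text
pics
time 0.0
joints [-1.3396  0.4808  1.5969  0.      1.0651 -0.0466]
qvel [-0.0006 -0.0004  0.0003 -0.0004  0.      0.0008]
tau [  0.0009 -95.0653 -43.018   -0.0005   0.0122   0.    ]
eef_pos [ 0.1782 -0.6247  0.2307]
tool_rot [3.0896 1.5696 1.7966]
contact_force [-0.2565  0.8811  0.2157]
moment [ 0.0143 -0.0477 -0.0079]
gripper_width 0.08531057209227444
0.0187
side {'fx': 364.56992308478016, 'fy': 364.56992308478016, 'cx': 259.49633272381004, 'cy': 196.43089489145095, 'dist': array([-0.0953,  0.    ,  0.    ,  0.    ,  0.    ]), 'R': array([[-0.8608, -0.5089,  0.0117],
       [-0.3327,  0.5451, -0.7696],
       [ 0.3852, -0.6663, -0.6385]]), 't': array([0.4845, 0.2704, 0.9803])}
top {'fx': 415.3744461007082, 'fy': 415.3744461007082, 'cx': 251.64730182412657, 'cy': 202.0006119958354, 'dist': array([-0.0601,  0.    ,  0.    ,  0.    ,  0.    ]), 'R': array([[-0.0112, -0.9999, -0.0062],
       [-0.9985,  0.0116, -0.0535],
       [ 0.0536,  0.0056, -0.9985]]), 't': array([0.0374, 0.5696, 1.4097])}
wrist {'fx': 264.420937436744, 'fy': 264.420937436744, 'cx': 257.12541324896546, 'cy': 190.5684288362633, 'dist': array([-0.0274,  0.    ,  0.    ,  0.    ,  0.    ]), 'tool_from_camera': array([[ 0.0003, -0.2817,  0.9595, -0.1423],
       [ 0.0003, -0.9595, -0.2817,  0.0711],
       [ 1.    ,  0.0003, -0.0002,  0.0008],
       [ 0.    ,  0.    ,  0.    ,  1.    ]])}
```

Run:
```python
import cv2
for n in ["side","top"]:
    im=cv2.imread(f"pics/{n}0.png"); cv2.imwrite(f"pics/{n}0b.png",cv2.resize(im,(800,600),interpolation=cv2.INTER_CUBIC))
```

```text
(no output)
```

View pics/top0b.png

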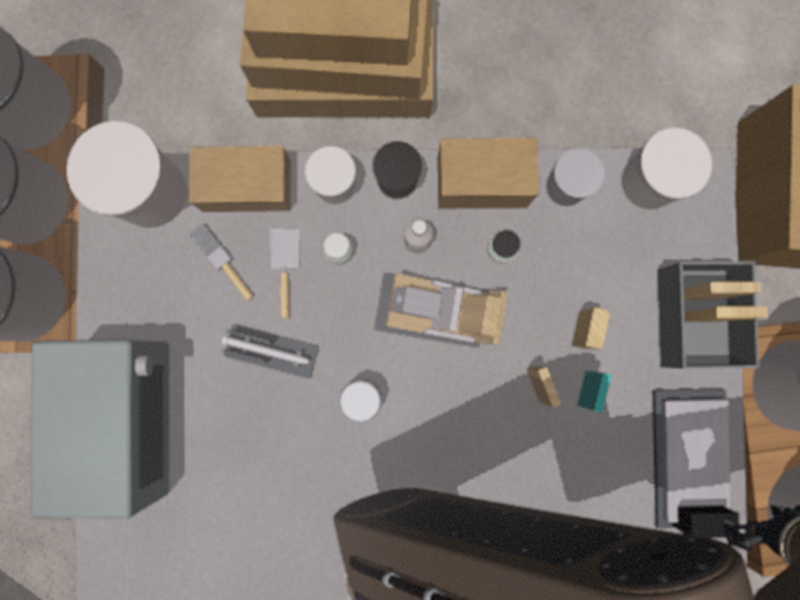

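View pics/side0b.png

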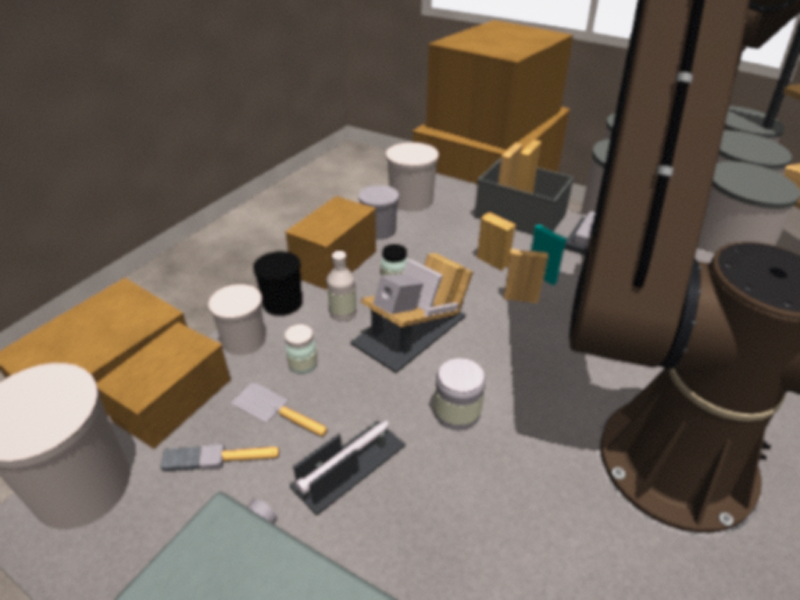

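```bash
cat > h.py <<'E'
from workcell import env
import cv2,numpy as np
from scipy.spatial.transform import Rotation as Ro
np.set_printoptions(precision=4,suppress=True)
def cam(n,pose=None):
    c=env.camera_info(n); K=np.array([[c['fx'],0,c['cx']],[0,c['fy'],c['cy']],[0,0,1]])
    if n=='wrist':
        p,r=pose; T=np.eye(4); T[:3,:3]=Ro.from_euler('xyz',r).as_matrix(); T[:3,3]=p
        W=np.linalg.inv(T@c['tool_from_camera']); return K,c['dist'],W[:3,:3],W[:3,3]
    return K,c['dist'],np.array(c['R']),np.array(c['t'])
def proj(C,X):
    K,d,R,t=C; return cv2.projectPoints(np.float64(X).reshape(-1,1,3),cv2.Rodrigues(R)[0],t,K,d)[0][:,0]
def ray(C,uv):
    K,d,R,t=C; n=cv2.undistortPoints(np.float64(uv).reshape(-1,1,2),K,d)[:,0]
    return -R.T@t, np.c_[n,np.ones(len(n))]@R
def onz(C,uv,z):
    o,D=ray(C,uv); return o+D*((z-o[2])/D[:,2])[:,None]
def shot(name,cam_name='wrist'):
    o=env.get_obs(); im=env.snapshot(cam_name)[:,:,::-1].copy(); cv2.imwrite(f'pics/{name}.png',im)
    np.savez(f'pics/{name}.npz',p=o['eef_pos'],r=o['tool_rot']); return im
def wcam(name):
    z=np.load(f'pics/{name}.npz'); return cam('wrist',(z['p'],z['r']))
def tool(p,r,X):  # world point -> shift in tool axes
    return Ro.from_euler('xyz',r).as_matrix().T@(np.array(X)-p)
E
python3 - <<'E'
from h import *
C=cam('top')
s=.64
for n,u,z in [('thin',(540,372),.13),('thick',(592,325),.12),('turq',(594,388),.13),('rodhead',(228,341),.04),('rodtip',(308,359),.04),('mouthend',(392,300),.16),('wallend',(503,315),.1),('tin',(360,400),.105),('jar',(338,247),.085)]:
    print(n,onz(C,np.array(u)*s,z)[0])
o=env.get_obs();print(Ro.from_euler('xyz',o['tool_rot']).as_matrix())
E
```

```text
thin [ 0.4467 -0.264   0.13  ]
thick [ 0.5405 -0.3751  0.12  ]
turq [ 0.413  -0.3729  0.13  ]
rodhead [0.5178 0.3891 0.04  ]
rodtip [0.4772 0.2154 0.04  ]
mouthend [0.5931 0.0322 0.16  ]
wallend [ 0.5641 -0.1964  0.1   ]
tin [0.393  0.1003 0.105 ]
jar [0.7121 0.145  0.085 ]
[[-0.0002  0.9617  0.2742]
 [ 0.0009  0.2742 -0.9617]
 [-1.      0.     -0.0009]]
```

>>> apply_moves --rows '[[[-0.07,0.38,-0.27],0],[[-0.07,0.38,-0.27],0],[[-0.07,0.38,-0.27],0],[[-0.07,0.38,-0.27],0],[[-0.07,0.38,-0.27],0],[[-0.07,0.38,-0.27],0],[[-0.07,0.38,-0.27],0],[[-0.07,0.38,-0.27],0],[[-0.07,0.38,-0.27],0],[[-0.07,0.38,-0.27],0]]' --jaw 1

```text
time: 1.15
eef_pos: [0.4717, -0.2579, 0.3018]
tool_rot: [2.2, 1.569, 0.91]
contact_force: [0.5, -1.0, -0.6]
gripper_width: 0.0851
```

>>> apply_moves --rows '[[[0,0,0],0],[[0,0,0],0]]'

```text
time: 1.35
eef_pos: [0.4717, -0.2576, 0.3016]
tool_rot: [2.391, 1.57, 1.102]
contact_force: [-0.3, -0.3, -0.3]
gripper_width: 0.0851
```

Run:
```python
from h import *
im=shot('w1'); cv2.imwrite('pics/w1b.png',cv2.resize(im,(800,600),interpolation=cv2.INTER_CUBIC))
o=env.get_obs(); print(o['time'],o['eef_pos'],o['tool_rot'])
```

```text
1.4 [ 0.4712 -0.2582  0.3015] [2.6145 1.5696 1.3241]
```

View pics/w1b.png

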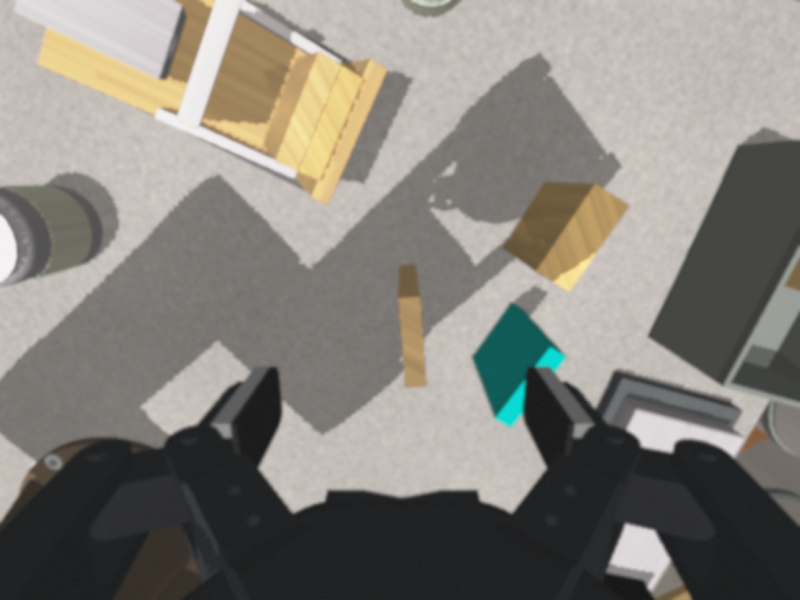

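```bash
cat >> h.py <<'E'
from scipy.optimize import least_squares
def rect(Cs,uvs,L,z,x0):  # fit rectangle (thickness L[0] along x, width L[1] along y) top at z ; corners order (+,-),(−... given
    c=np.array([[-1,1],[1,1],[-1,-1],[1,-1]])*np.array(L)/2
    def f(q):
        R=np.array([[np.cos(q[2]),-np.sin(q[2])],[np.sin(q[2]),np.cos(q[2])]])
        X=np.c_[c@R.T+q[:2],np.full(4,z)]
        return np.concatenate([(proj(C,X)-u).ravel() for C,u in zip(Cs,uvs)])
    s=least_squares(f,x0); return s.x,s.fun
E
python3 - <<'E'
from h import *
C=wcam('w1'); u=np.array([(399,299),(420,298),(405,387),(426,385)])*.64
X=onz(C,u,.13); print(X)
# image up = outward tool y
q,r=rect([C],[u],(.018,.08),.13,[X[:,0].mean(),X[:,1].mean(),-1.3]); print(q,np.degrees(q[2]),r)
q,r=rect([C],[u],(.018,.08),.13,[X[:,0].mean(),X[:,1].mean(),1.3]); print(q,np.degrees(q[2]),r)
im=cv2.imread('pics/w1.png')[160:260,235:290]; cv2.imwrite('pics/c1.png',cv2.resize(im,None,fx=6,fy=6,interpolation=cv2.INTER_CUBIC))
E
```

```text
[[ 0.4502 -0.2621  0.13  ]
 [ 0.4556 -0.2779  0.13  ]
 [ 0.377  -0.2885  0.13  ]
 [ 0.3837 -0.305   0.13  ]]
[ 0.4164 -0.2834 -1.2178] -69.77573344140761 [-0.6087 -0.714   0.4761 -1.0623  0.0011  0.816   0.1404  1.232 ]
[ 0.4164 -0.2834 -1.2178] -69.7757291681183 [-0.6087 -0.714   0.4761 -1.0623  0.0011  0.816   0.1404  1.232 ]
```

View pics/c1.png

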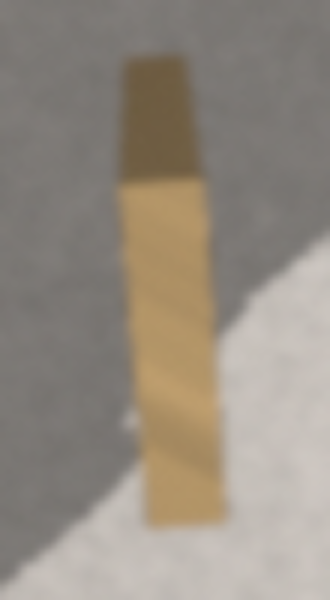

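Run:
```python
from h import *
C=wcam('w1'); u=np.array([(254.6,190.1),(269.1,189.6),(259.4,247.4),(272.1,246.4)])
q,r=rect([C],[u],(.018,.08),.13,[.416,-.283,-1.2]); print(q,np.degrees(q[2]),r)
o=env.get_obs(); p=o['eef_pos'];print(tool(p,o['tool_rot'],[q[0],q[1],.205]), np.degrees(o['joints']))
```

```text
[ 0.4173 -0.2829 -1.2189] -69.83530809627773 [-0.033  -0.2083  0.0046 -0.6838 -0.4303  0.4418  0.4605  0.5892]
[ 0.0964 -0.0587  0.0089] [-31.999   14.5283 101.1718   0.0703  64.3204  41.9017]
```

>>> apply_moves --rows '[[[0,-0.03,0.005],-8],[[0,-0.059,0.009],-16],[[0,-0.059,0.009],-24],[[0.02,-0.059,0.009],-32],[[0.04,-0.059,0.009],-40],[[0.06,-0.059,0.009],-48],[[0.08,-0.059,0.009],-56],[[0.08,-0.059,0.009],-64],[[0.08,-0.059,0.009],-72],[[0.08,-0.059,0.009],-80]]'

```text
time: 2.4
eef_pos: [0.4157, -0.2842, 0.2209]
tool_rot: [1.861, 1.569, 1.97]
contact_force: [0.4, 0.7, 0.5]
gripper_width: 0.0851
```

>>> apply_moves --rows '[[[0,0,0],-8],[[0,0,0],-14],[[0,0,0],-14]]'

```text
time: 2.7
eef_pos: [0.4147, -0.2852, 0.2207]
tool_rot: [1.826, 1.569, 2.18]
contact_force: [-0.4, -0.9, -1.1]
gripper_width: 0.085
```

Run:
```python
from h import *
im=shot('w2'); cv2.imwrite('pics/w2b.png',cv2.resize(im,(800,600),interpolation=cv2.INTER_CUBIC))
o=env.get_obs(); print(o['time'],o['eef_pos'],Ro.from_euler('xyz',o['tool_rot']).as_matrix(),np.degrees(o['joints']))
C=wcam('w2')
c=np.array([[-1,1],[1,1],[-1,-1],[1,-1]])*[.009,.04]; a=-1.2189
R=np.array([[np.cos(a),-np.sin(a)],[np.sin(a),np.cos(a)]])
print(proj(C,np.c_[c@R.T+[.4173,-.2829],np.full(4,.13)])/.64)
```

```text
2.75 [ 0.4149 -0.2851  0.2207] [[-0.0011 -0.3429  0.9394]
 [ 0.0017  0.9394  0.3429]
 [-1.      0.0019 -0.0004]] [-37.9736  16.5997 111.0009   0.0465  52.507  -58.0538]
[[476.9215 285.4172]
 [475.3095 314.7069]
 [339.6857 285.0659]
 [340.8818 314.3722]]
```

View pics/w2b.png

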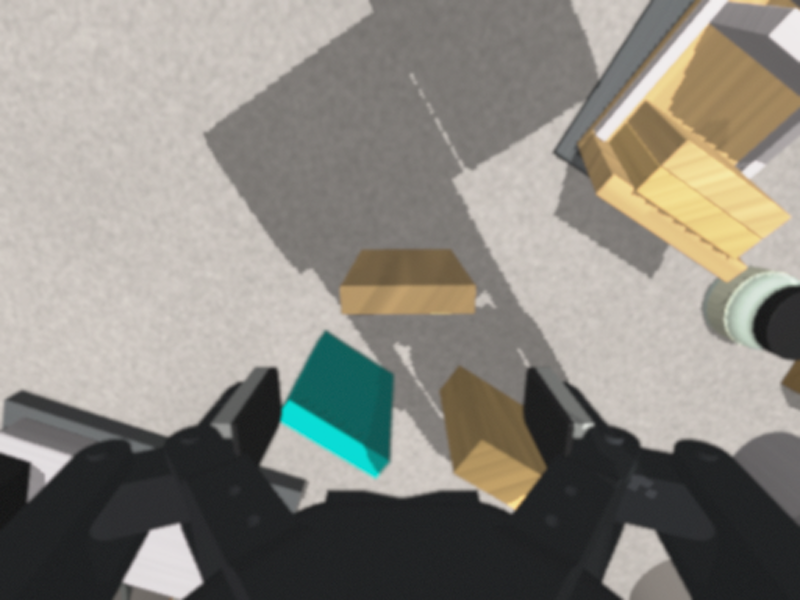

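>>> apply_moves --rows '[[[0.03,0.001,0.003],0],[[0.06,0.001,0.003],0],[[0.07,0.001,0.003],0],[[0.08,0.001,0.003],0],[[0.09,0.001,0.003],0],[[0.1,0.001,0.003],0],[[0.1,0.001,0.003],0]]'

```text
time: 3.45
eef_pos: [0.4169, -0.2827, 0.1199]
tool_rot: [1.915, 1.568, 2.265]
contact_force: [-0.3, 0.2, -0.1]
gripper_width: 0.0858
```

>>> apply_moves --rows '[[[0.01,0,0],0],[[0.02,0,0],0],[[0.03,0,0],0],[[0.036,0,0],0],[[0.036,0,0],0]]'

```text
time: 3.95
eef_pos: [0.4163, -0.2822, 0.0829]
tool_rot: [1.993, 1.566, 2.343]
contact_force: [-0.5, -0.3, -0.3]
gripper_width: 0.0855
```

>>> apply_moves --rows '[[[0,0,0],0],[[0,0,0],0],[[0,0,0],0],[[0,0,0],0],[[0,0,0],0]]' --jaw 0.6 --force 30

```text
time: 4.45
eef_pos: [0.4166, -0.2824, 0.0832]
tool_rot: [1.963, 1.567, 2.313]
contact_force: [0.3, 1.3, 7.1]
gripper_width: 0.0797
```

>>> apply_moves --rows '[[[-0.02,0,0],0],[[-0.06,0,0],0],[[-0.1,0,0],0],[[-0.15,0.01,0.03],5],[[-0.19,0.02,0.06],11],[[-0.23,0.03,0.09],17],[[-0.27,0.04,0.12],22],[[-0.3,0.05,0.15],27],[[-0.317,0.056,0.173],27],[[-0.317,0.056,0.173],27]]'

```text
time: 5.45
eef_pos: [0.564, -0.1698, 0.403]
tool_rot: [0.833, 1.568, 0.714]
contact_force: [0.3, -1.4, -2.4]
gripper_width: 0.0795
```

>>> apply_moves --rows '[[[0,0,0],0],[[0,0,0],0]]'

```text
time: 5.65
eef_pos: [0.5634, -0.1699, 0.4023]
tool_rot: [1.177, 1.568, 1.058]
contact_force: [-0.6, 0.4, -3.2]
gripper_width: 0.0798
```

Run:
```python
from h import *
im=shot('w3'); cv2.imwrite('pics/w3b.png',cv2.resize(im[:270,100:460],(800,600),interpolation=cv2.INTER_CUBIC))
o=env.get_obs(); print(o['time'],o['eef_pos'],Ro.from_euler('xyz',o['tool_rot']).as_matrix(),o['gripper_width'])
```

```text
5.7 [ 0.5632 -0.1701  0.4022] [[ 0.001   0.1193  0.9929]
 [ 0.0023  0.9929 -0.1193]
 [-1.      0.0024  0.0007]] 0.07968183740660341
```

View pics/w3b.png

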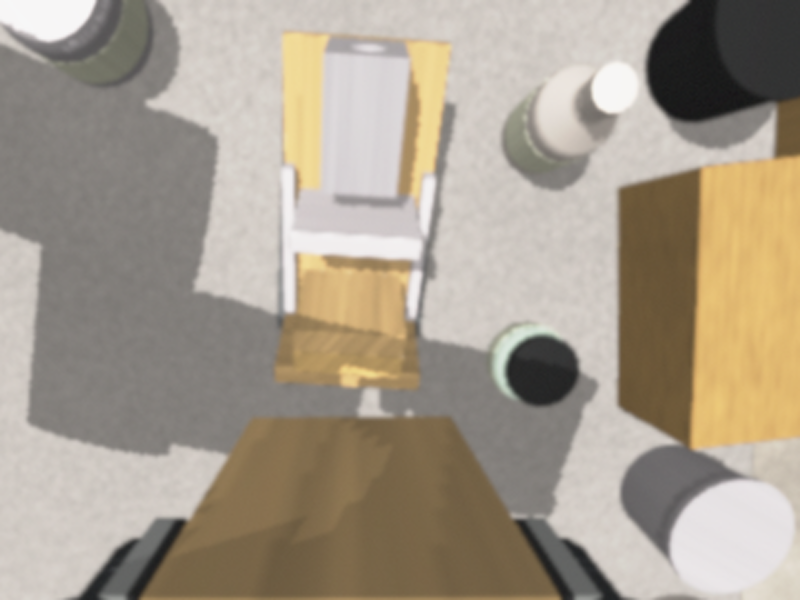

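```bash
cat >> h.py <<'E'
def bedT(q):  # x,y,z,yaw of uphill heading
    return Ro.from_euler('zy',[q[3],-np.radians(25)]  ,) if False else (Ro.from_euler('z',q[3])*Ro.from_euler('y',-np.radians(25))).as_matrix()
def bedpts(q,X): return (np.array(X)*1e-3)@bedT(q).T+np.array(q[:3])
E
python3 - <<'E'
from h import *
C3=wcam('w3'); C1=wcam('w1')
s=lambda a:np.c_[100+np.array(a)[:,0]/2.2222-.28,np.array(a)[:,1]/2.2222-.28]
X3=[(200,55,0),(200,-55,0),(200,0,35),(-15,55,90),(-15,-55,90),(119,55,14),(119,47,14),(119,-47,14),(119,-55,14),(200,25,65),(200,-25,65)]
U3=s([(283,33),(451,43),(367,47),(275,381),(419,389),(281,168),(293,168),(423,176),(436,178),(323,54),(410,56)])
X1=[(-15,55,90),(-15,-55,90)]; U1=np.array([(328,202),(386,68)])*.64-.18
def f(q): return np.concatenate([(proj(C3,bedpts(q,X3))-U3).ravel(),(proj(C1,bedpts(q,X1))-U1).ravel()])
r=least_squares(f,[.57,-.17,.03,1.45],loss='soft_l1',f_scale=1.)
print(r.x,np.degrees(r.x[3])); print(f(r.x).reshape(-1,2)); q=r.x
for z in [q[2]]:
  def g(v,x,y,zz,u):
    return (proj(C3,bedpts(q,[(x+v[0],y,zz)]))-u)[0]
  for nm,x,y,zz,u in [('stop up',68,43,82,(292,233)),('stop up',68,-43,82,(424,238)),('stop dn',54,43,82,(292,252)),('stop dn',54,-43,82,(424,260)),('packed',36,40,95,(297,318)),('packed',36,-40,95,(405,335))]:
    t=least_squares(lambda v:g(v,x,y,zz,s([u])[0]),[20.]);print(nm,t.x,t.fun)
np.save('bed.npy',q)
def edges(im,C,v=40):
    for a,b in [((200,55,0),(0,55,0)),((200,-55,0),(0,-55,0)),((200,55,0),(200,-55,0)),((-15,55,90),(-15,-55,90)),((0,55,90),(0,-55,90)),((120,25,65),(200,25,65)),((120,-25,65),(200,-25,65)),((120,25,65),(120,-25,65)),((36,40,95),(36,-40,95)),((54+v,43,82),(54+v,-43,82)),((68+v,43,82),(68+v,-43,82))]:
        P=proj(C,bedpts(q,[a,b])); P=(P+.3-[100,0])*2.2222
        cv2.line(im,*[tuple(map(int,p)) for p in P],(0,0,255),1)
im=cv2.imread('pics/w3b.png'); edges(im,C3); cv2.imwrite('pics/w3c.png',im[:420,200:520])
E
```

```text
[ 0.5672 -0.145   0.0278  1.395 ] 79.92622858945379
[[-0.4005 -0.2904]
 [-0.0582  0.1509]
 [-0.169  -0.2214]
 [ 0.0965 -0.2949]
 [-0.3661 -0.3195]
 [ 0.5673 -0.2765]
 [ 0.1812  0.0169]
 [ 0.4115  0.024 ]
 [-0.4644 -0.556 ]
 [-0.2866 -0.6891]
 [ 0.2853  0.9792]
 [ 0.4324  0.535 ]
 [ 1.1346 -0.1936]]
stop up [31.6793] [-1.0174  0.0146]
stop up [33.8514] [-0.9347 -0.128 ]
stop dn [32.5276] [-0.8936  0.013 ]
stop dn [32.7728] [-2.2667 -0.3109]
packed [7.953] [-1.6631  0.0204]
packed [-0.7445] [0.7239 0.0979]
```

View pics/w3c.png

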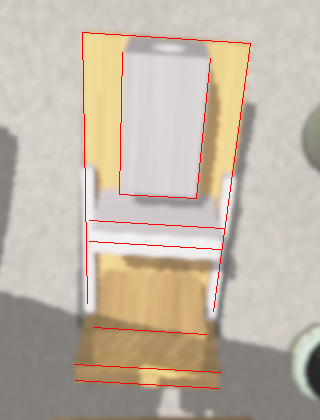

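>>> apply_moves --rows '[[[0.03,0.03,0.002],3.2],[[0.07,0.047,0.002],3.2],[[0.11,0.047,0.002],3.2],[[0.15,0.047,0.002],3.2],[[0.18,0.047,0.002],3.2],[[0.2,0.047,0.002],3.2],[[0.216,0.047,0.002],3.2],[[0.216,0.047,0.002],3.2],[[0.216,0.047,0.002],3.2]]'

```text
time: 6.6
eef_pos: [0.5704, -0.1236, 0.1863]
tool_rot: [1.735, 1.568, 1.559]
contact_force: [-0.3, -0.2, -1.5]
gripper_width: 0.0798
```

```bash
cat >> h.py <<'E'
def st():
    o=env.get_obs(); q=np.load('bed.npy'); R=Ro.from_euler('xyz',o['tool_rot']).as_matrix()
    print('t',o['time'],'tcp',o['eef_pos'],'F',o['contact_force'],'w',o['gripper_width'])
    d=o['eef_pos']-q[:3]; u=np.array([np.cos(q[3]),np.sin(q[3]),0]); y=np.array([-u[1],u[0],0])
    print('tcp h,y,v mm',np.array([d@u,d@y,d[2]])*1e3,'zang',np.degrees(np.arctan2(R[1,2],R[0,2])))
    print('rows: u,ybed,up in tool axes\n',R.T@u,R.T@y,R.T@[0,0,1])
    return o
E
python3 - <<'E'
from h import *
st()
E
```

```text
t 6.6 tcp [ 0.5704 -0.1236  0.1863] F [-0.3367 -0.2196 -1.5251] w 0.07982101228415384
tcp h,y,v mm [ 21.5692   0.5298 158.4821] zang -10.092015418688568
rows: u,ybed,up in tool axes
 [ 0.0024  1.     -0.0003] [ 0.0004 -0.0003 -1.    ] [-1.      0.0024 -0.0004]
```

>>> apply_moves --rows '[[[0,-0.01,0],0],[[0,-0.02,0],0],[[0,-0.028,0],0],[[0,-0.036,0],0],[[0,-0.044,0],0],[[0,-0.052,0],0],[[0,-0.058,0],0],[[0,-0.061,0],0],[[0,-0.061,0],0]]' --force 20

```text
time: 7.5
eef_pos: [0.5595, -0.1841, 0.1861]
tool_rot: [1.915, 1.568, 1.739]
contact_force: [-1.2, 1.3, -1.2]
gripper_width: 0.0794
```

Run:
```python
from h import *
st()
a=shot('w4'); b=shot('s4','side')
w=cv2.resize(a,(440,330)); s=cv2.resize(b[120:260,200:340],(360,360),interpolation=cv2.INTER_CUBIC)
k=np.zeros((360,800,3),np.uint8); k[:330,:440]=w; k[:,440:]=s; cv2.imwrite('pics/k4.png',k)
```

```text
t 7.5 tcp [ 0.5595 -0.1841  0.1861] F [-1.2023  1.2983 -1.2274] w 0.07935495864444538
tcp h,y,v mm [-39.8825   0.7404 158.2539] zang -10.108014083155268
rows: u,ybed,up in tool axes
 [ 0.0023  1.     -0.0006] [ 0.0008 -0.0006 -1.    ] [-1.      0.0023 -0.0008]
```

View pics/k4.png

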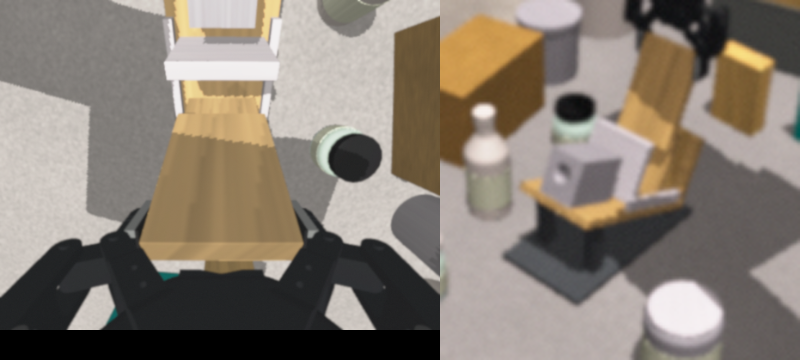

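>>> apply_moves --rows '[[[-0.003,0.007,0],0],[[0.006,0.0115,0],0],[[0.015,0.016,0],0],[[0.024,0.02,0],0],[[0.033,0.024,0],0],[[0.042,0.028,0],0],[[0.05,0.032,0],0],[[0.056,0.035,0],0],[[0.056,0.035,0],0]]' --force 30

```text
time: 8.5
eef_pos: [0.5654, -0.1488, 0.1292]
tool_rot: [2.245, 1.568, 2.07]
contact_force: [-0.2, 0.5, -2.3]
gripper_width: 0.0795
```

>>> apply_moves --rows '[[[0.003,0.001,0],0],[[0.005,0.002,0],0],[[0.005,0.002,0],0]]'

```text
time: 8.8
eef_pos: [0.5658, -0.1474, 0.125]
tool_rot: [2.222, 1.569, 2.047]
contact_force: [-4.4, -3.8, 9.9]
gripper_width: 0.0795
```

Run:
```python
from h import *
st()
```

```text
t 8.8 tcp [ 0.5658 -0.1474  0.125 ] F [-4.4399 -3.8379  9.9126] w 0.07950668315362985
tcp h,y,v mm [-2.6304  0.9187 97.2161] zang -10.054277512183436
rows: u,ybed,up in tool axes
 [0.0015 1.     0.0003] [ 0.0011  0.0003 -1.    ] [-1.      0.0015 -0.0011]
```

>>> apply_moves --rows '[[[0,0,0],0],[[0,0,0],0],[[0,0,0],0],[[0,0,0],0]]' --jaw 1

```text
time: 9.2
eef_pos: [0.5659, -0.1474, 0.1251]
tool_rot: [2.118, 1.569, 1.943]
contact_force: [0.3, -0.2, 0.0]
gripper_width: 0.0855
```

>>> apply_moves --rows '[[[-0.01,0,0],0],[[-0.03,0,0],0],[[-0.06,0,0],0],[[-0.1,0,0],0],[[-0.15,0,0],0],[[-0.15,0,0],0]]'

```text
time: 9.8
eef_pos: [0.569, -0.1485, 0.2823]
tool_rot: [0.027, 1.562, -0.149]
contact_force: [1.3, -0.1, -0.9]
gripper_width: 0.0853
```

Run:
```python
from h import *
st()
a=shot('w5'); b=shot('s5','side')
w=cv2.resize(a,(440,330)); s=cv2.resize(b[120:260,200:340],(360,360),interpolation=cv2.INTER_CUBIC)
k=np.zeros((360,800,3),np.uint8); k[:330,:440]=w; k[:,440:]=s; cv2.imwrite('pics/k5.png',k)
```

```text
t 9.8 tcp [ 0.569  -0.1485  0.2823] F [ 1.2596 -0.0901 -0.8971] w 0.08534918993713106
tcp h,y,v mm [ -3.163   -2.348  254.5158] zang -10.053054443179798
rows: u,ybed,up in tool axes
 [0.0002 1.     0.0004] [-0.0089  0.0004 -1.    ] [-1.      0.0002  0.0089]
```

View pics/k5.png

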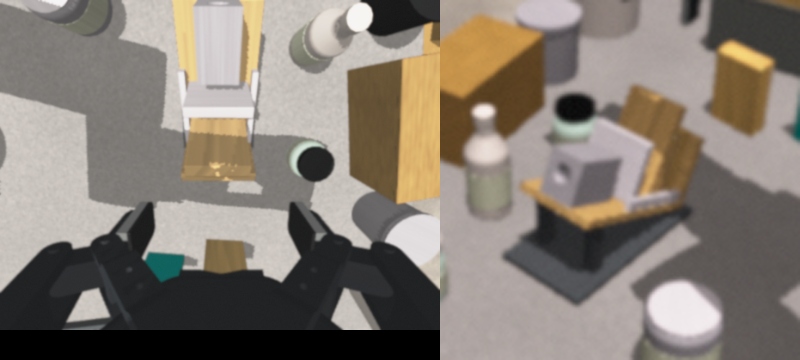

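>>> apply_moves --rows '[[[0,0.04,-0.014],0],[[0,0.085,-0.03],0],[[0,0.13,-0.046],0],[[0,0.175,-0.062],0],[[0,0.22,-0.078],0],[[0,0.265,-0.093],0],[[0,0.31,-0.109],0],[[0,0.355,-0.125],0],[[0,0.4,-0.141],0],[[0,0.4,-0.141],0]]'

```text
time: 10.9
eef_pos: [0.4958, 0.2754, 0.2761]
tool_rot: [1.354, 1.569, 1.183]
contact_force: [0.1, -1.0, 0.3]
gripper_width: 0.0856
```

>>> apply_moves --rows '[[[0,0,0],0],[[0,0,0],0]]'

```text
time: 11.1
eef_pos: [0.4952, 0.2749, 0.2753]
tool_rot: [2.838, 1.57, 2.667]
contact_force: [-1.1, -0.3, -0.1]
gripper_width: 0.0851
```

Run:
```python
from h import *
st()
a=shot('w6'); C=wcam('w6')
print(proj(C,[[.5178,.3891,.04],[.4772,.2154,.04]]))
# crop around rod 2.5x
P=proj(C,[[.5178,.3891,.04],[.4772,.2154,.04]]).mean(0); x0,y0=int(P[0])-110,max(0,int(P[1])-110); print(x0,y0)
cv2.imwrite('pics/w6b.png',cv2.resize(a[y0:y0+200,x0:x0+220],None,fx=3,fy=3,interpolation=cv2.INTER_CUBIC))
```

```text
t 11.1 tcp [0.4952 0.2749 0.2753] F [-1.0878 -0.3473 -0.0978] w 0.08511811196503363
tcp h,y,v mm [400.8515 144.3138 247.5258] zang -9.80363589103743
rows: u,ybed,up in tool axes
 [0.0003 1.     0.0047] [ 0.0011  0.0047 -1.    ] [-1.      0.0003 -0.0011]
[[259.541   77.6218]
 [252.3166 204.3372]]
145 30
```

View pics/w6b.png

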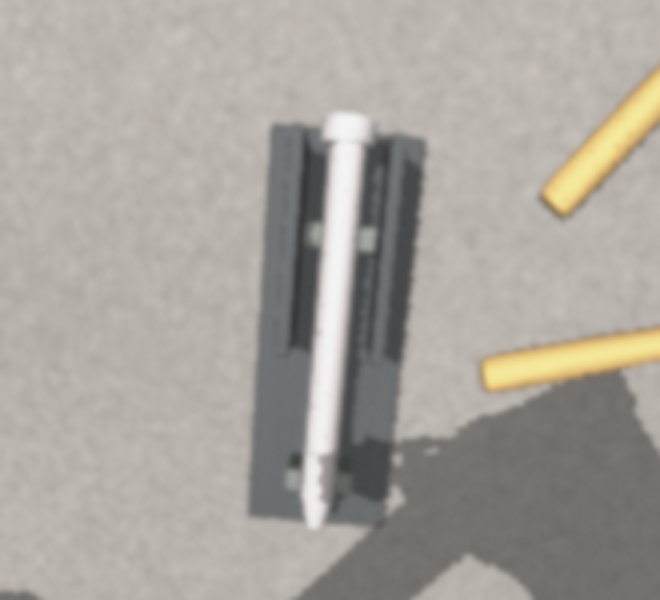

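Run:
```python
from h import *
C=wcam('w6'); s=lambda a:np.array(a)/3.+[145,30]-.33
A=onz(C,s([(316,526),(319.5,460),(332,305),(345,150),(348,113)]),.04); print(A)
c=A[1:4,:2]; d=A[3]-A[1]; L=np.linalg.norm(A[0]-A[4]); print('len',L)
import math
ang=math.degrees(math.atan2(*( (A[0]-A[4])[[1,0]]))); print(ang, math.degrees(math.atan2(-d[1],-d[0])))
B=onz(C,s([(272,125),(427,140),(249,516),(385,523)]),.008); print(B, B.mean(0))
# fit stand rectangle-ish: heading
print(np.degrees(np.arctan2((B[2]-B[0])[1],(B[2]-B[0])[0])),np.degrees(np.arctan2((B[3]-B[1])[1],(B[3]-B[1])[0])),np.linalg.norm(B[2]-B[0]),np.linalg.norm(B[1]-B[0]))
a=math.radians(-105.)
```

```text
[[0.4736 0.2149 0.04  ]
 [0.4814 0.2485 0.04  ]
 [0.5003 0.321  0.04  ]
 [0.5175 0.3866 0.04  ]
 [0.5214 0.4013 0.04  ]]
len 0.19243038750528751
-104.39054593220668 -104.68303904603538
[[0.4859 0.4071 0.008 ]
 [0.558  0.3879 0.008 ]
 [0.4357 0.2158 0.008 ]
 [0.5082 0.1993 0.008 ]] [0.4969 0.3025 0.008 ]
-104.70112754076496 -104.78708513987802 0.1977597534322535 0.07455747474163076
```

>>> apply_moves --rows '[[[0.04,-0.002,-0.006],4.8],[[0.08,-0.002,-0.006],4.8],[[0.12,-0.002,-0.006],4.8],[[0.15,-0.002,-0.006],4.8],[[0.17,-0.002,-0.006],4.8],[[0.17,-0.002,-0.006],4.8]]' --jaw 0

```text
time: 11.75
eef_pos: [0.4879, 0.2716, 0.1031]
tool_rot: [-2.566, 1.566, -2.823]
contact_force: [0.6, -0.5, 1.3]
gripper_width: 0.0425
```

Run:
```python
from h import *
o=st(); print(tool(o['eef_pos'],o['tool_rot'],[.4889,.274,.0225]))
```

```text
t 11.75 tcp [0.4879 0.2716 0.1031] F [ 0.5855 -0.465   1.3479] w 0.04247021286120604
tcp h,y,v mm [396.2475 150.9103  75.3362] zang -14.756834753646793
rows: u,ybed,up in tool axes
 [-0.0024  0.9967 -0.0816] [ 0.0045 -0.0816 -0.9967] [-1.     -0.0028 -0.0043]
[0.0806 0.0028 0.0007]
```

>>> apply_moves --rows '[[[0.03,0.002,0.0007],0],[[0.055,0.003,0.0007],0],[[0.07,0.003,0.0007],0],[[0.08,0.003,0.0007],0],[[0.08,0.003,0.0007],0]]'

```text
time: 12.25
eef_pos: [0.4891, 0.2736, 0.0231]
tool_rot: [-2.545, 1.565, -2.804]
contact_force: [0.8, -0.3, 0.3]
gripper_width: 0.0426
```

>>> apply_moves --rows '[[[0,0,0],0],[[0,0,0],0],[[0,0,0],0],[[0,0,0],0],[[0,0,0],0]]' --jaw -1 --force 40

```text
time: 12.75
eef_pos: [0.4896, 0.2739, 0.0242]
tool_rot: [-2.582, 1.566, -2.84]
contact_force: [-0.8, -0.6, 6.7]
gripper_width: 0.0147
```

Run:
```python
from h import *
st()
```

```text
t 12.75 tcp [0.4896 0.2739 0.0242] F [-0.8127 -0.5631  6.7236] w 0.014663234846814564
tcp h,y,v mm [398.79   149.6467  -3.6294] zang -14.802435551902605
rows: u,ybed,up in tool axes
 [-0.002   0.9966 -0.0824] [ 0.0039 -0.0824 -0.9966] [-1.     -0.0023 -0.0037]
```

>>> apply_moves --rows '[[[-0.02,0,0],0],[[-0.055,0,0],0],[[-0.09,0,0],0],[[-0.1,0.005,-0.01],8],[[-0.1,0.01,-0.02],16],[[-0.1,0.016,-0.03],24],[[-0.1,0.023,-0.04],32],[[-0.1,0.03,-0.05],40],[[-0.1,0.037,-0.0635],48],[[-0.1,0.037,-0.0635],56]]'

```text
time: 13.75
eef_pos: [0.437, 0.3269, 0.125]
tool_rot: [-1.677, 1.567, -2.917]
contact_force: [0.4, -0.3, -1.6]
gripper_width: 0.0141
```

>>> apply_moves --rows '[[[0,0,0],4],[[0.02,0,0],4],[[0.04,0,0],4],[[0.05,0,0],4],[[0.05,0,0],4]]'

```text
time: 14.25
eef_pos: [0.4362, 0.3264, 0.0743]
tool_rot: [-1.497, 1.565, -2.807]
contact_force: [-0.4, 0.3, -2.0]
gripper_width: 0.0145
```

Run:
```python
from h import *
o=st(); print(tool(o['eef_pos'],o['tool_rot'],[.4377,.3259,.039]))
```

```text
t 14.25 tcp [0.4362 0.3264 0.0743] F [-0.3874  0.3452 -2.0322] w 0.014470010121731146
tcp h,y,v mm [441.1706 211.4282  46.5389] zang -75.07156150208293
rows: u,ybed,up in tool axes
 [-0.0028  0.4226 -0.9063] [ 0.005  -0.9063 -0.4227] [-1.     -0.0057  0.0004]
[0.0353 0.0015 0.0008]
```

>>> apply_moves --rows '[[[0.007,0,0],0],[[0.013,0,0],0],[[0.017,0,0],0],[[0.021,0,0],0],[[0.025,0,0],0],[[0.029,0,0],0],[[0.033,0,0],0],[[0.036,0,0],0],[[0.036,0,0],0]]' --force 25

```text
time: 15.15
eef_pos: [0.4363, 0.3266, 0.0385]
tool_rot: [-1.544, 1.566, -2.854]
contact_force: [-2.6, 1.7, 5.6]
gripper_width: 0.0147
```

>>> apply_moves --rows '[[[-0.03,0.0,0],0],[[-0.07,0.0,0],0],[[-0.12,0.0,0],-8],[[-0.16,0,0],-16],[[-0.2,0,0],-24],[[-0.2,0,0],-32],[[-0.2,0,0],-40],[[-0.2,0,0],-48],[[-0.2,0,0],-56],[[-0.2,0,0],-64]]' --force 60

```text
time: 16.15
eef_pos: [0.4372, 0.3268, 0.2386]
tool_rot: [-2.67, 1.566, -2.858]
contact_force: [0.5, -0.2, -1.1]
gripper_width: 0.0144
```

Run:
```python
from h import *
o=st()
a=shot('w7'); b=shot('s7','side')
P=proj(cam('side'),[o['eef_pos']])[0]; print(P)
x0,y0=int(P[0])-70,max(int(P[1])-70,0); print(x0,y0)
w=a[150:350,150:400]; w=cv2.resize(w,(450,360),interpolation=cv2.INTER_CUBIC); s=cv2.resize(b[y0:y0+140,x0:x0+140],(350,350),interpolation=cv2.INTER_CUBIC)
k=np.zeros((360,800,3),np.uint8); k[:360,:450]=w; k[:350,450:]=s; cv2.imwrite('pics/k7.png',k)
```

```text
t 16.15 tcp [0.4372 0.3268 0.2386] F [ 0.4572 -0.1527 -1.1295] w 0.014410051522313866
tcp h,y,v mm [441.7954 210.5205 210.7441] zang -10.732746241454766
rows: u,ybed,up in tool axes
 [-0.0021  0.9999 -0.0115] [ 0.0043 -0.0115 -0.9999] [-1.     -0.0022 -0.0043]
[233.6358 252.2501]
163 182
```

View pics/k7.png

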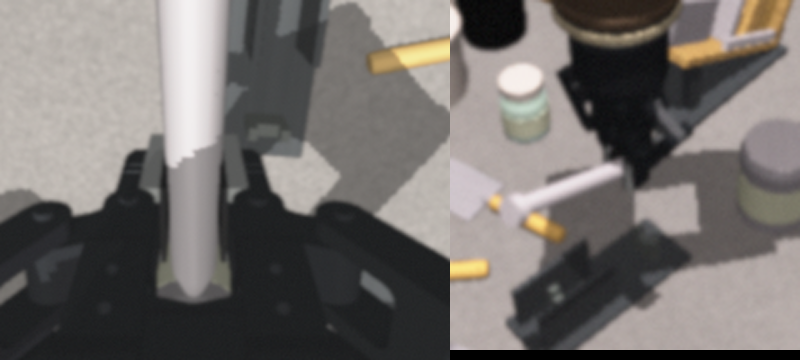

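Run:
```python
from h import *
o=np.load('pics/w7.npz'); R=Ro.from_euler('xyz',o['r']).as_matrix(); C=wcam('w7'); S=cam('side')
for th in [15,20,23,25,27,30]:
  for r0 in [.028,.032]:
    t=np.radians(th); e=np.array([np.sin(t),-np.cos(t),0]) # tip dir in tool
    g=np.array([-.0158,0,0]); W=lambda X:(o['p']+(R@np.array(X).T).T)
    X=[g+e*(.09-r0), g+e*(-.095-r0), g+e*(-.1-r0)+.012*np.array([-np.cos(t),-np.sin(t),0])]
    print(th,r0,'wtip',proj(C,W(X))[0],'whead top-rim',proj(C,W(X))[2],'side head',proj(S,W(X))[1])
a=cv2.imread('pics/w7.png'); print([int(x) for x in a[0:150:5,257].mean(1)])
```

```text
15 0.028 wtip [257.1767 319.4155] whead top-rim [257.4044 -90.7457] side head [188.3901 270.6354]
15 0.032 wtip [257.1786 315.7921] whead top-rim [ 257.4154 -112.3256] side head [186.7434 271.4896]
20 0.028 wtip [257.1775 311.8121] whead top-rim [ 257.4325 -101.2681] side head [189.0427 266.1346]
20 0.032 wtip [257.1794 308.6627] whead top-rim [ 257.4472 -127.1857] side head [187.4069 266.8295]
23 0.028 wtip [257.1781 307.2432] whead top-rim [ 257.4517 -105.9408] side head [189.624  263.3216]
23 0.032 wtip [257.1799 304.3664] whead top-rim [ 257.4694 -134.9378] side head [188.0027 263.9154]
25 0.028 wtip [257.1786 304.1972] whead top-rim [ 257.4658 -108.0968] side head [190.0904 261.4056]
25 0.032 wtip [257.1803 301.4975] whead top-rim [ 257.4859 -139.3712] side head [188.4821 261.9297]
27 0.028 wtip [257.179  301.1528] whead top-rim [ 257.4809 -109.2809] side head [190.6196 259.4604]
27 0.032 wtip [257.1807 298.6266] whead top-rim [ 257.5038 -143.0248] side head [189.027  259.9134]
30 0.028 wtip [257.1798 296.5914] whead top-rim [ 257.5057 -108.7452] side head [191.5299 256.4952]
30 0.032 wtip [257.1814 294.319 ] whead top-rim [ 257.5338 -146.5669] side head [189.9661 256.8389]
[242, 242, 242, 242, 242, 242, 241, 241, 242, 241, 241, 241, 241, 241, 241, 241, 241, 241, 241, 241, 241, 241, 241, 241, 241, 241, 240, 240, 240, 240]
```

>>> apply_moves --rows '[[[0,-0.02,0.03],-0.7],[[0,-0.04,0.06],-0.7],[[0,-0.065,0.09],-0.7],[[0.01,-0.09,0.12],-0.7],[[0.02,-0.115,0.15],-0.7],[[0.03,-0.14,0.18],-0.7],[[0.04,-0.16,0.2],-0.7],[[0.05,-0.17,0.213],-0.7],[[0.06,-0.17,0.213],-0.7],[[0.06,-0.17,0.213],-0.7]]'

```text
time: 17.25
eef_pos: [0.6126, 0.1198, 0.1764]
tool_rot: [-2.764, 1.563, -2.944]
contact_force: [0.2, -0.2, -0.7]
gripper_width: 0.0139
```

>>> apply_moves --rows '[[[0,0,0],0],[[0,0,0],0]]'

```text
time: 17.45
eef_pos: [0.6121, 0.1208, 0.1766]
tool_rot: [-2.781, 1.563, -2.961]
contact_force: [0.5, 0.6, -1.8]
gripper_width: 0.0137
```

Run:
```python
from h import *
o=st()
a=shot('w8'); b=shot('s8','side')
S=cam('side'); R=Ro.from_euler('xyz',o['tool_rot']).as_matrix()
cv2.imwrite('pics/s8c.png',cv2.resize(b[110:230,180:340],(800,600),interpolation=cv2.INTER_CUBIC))
for th in [15,18,20,22,25]:
    t=np.radians(th); e=np.array([np.sin(t),-np.cos(t),0]); g=np.array([-.0158,0,0])
    X=np.array([g+e*(.09-.029),g+e*(-.095-.029)]); print(th,(proj(S,o['eef_pos']+X@R.T)-[180,110])*5)
q=np.load('bed.npy'); print('mouth',(proj(S,bedpts(q,[(200,0,35)]))-[180,110])*5)
```

```text
t 17.45 tcp [0.6121 0.1208 0.1766] F [ 0.461   0.5579 -1.8035] w 0.01366845029113976
tcp h,y,v mm [269.5457   2.2399 148.8417] zang -10.31678967125033
rows: u,ybed,up in tool axes
 [-0.0027  1.     -0.0042] [ 0.0072 -0.0042 -1.    ] [-1.     -0.0027 -0.0072]
15 [[288.4422 377.8021]
 [ 42.898  465.7888]]
18 [[287.5412 382.6865]
 [ 44.2106 454.668 ]]
20 [[286.8353 385.9681]
 [ 45.3768 447.1293]]
22 [[286.0463 389.2659]
 [ 46.7755 439.5043]]
25 [[284.7094 394.2349]
 [ 49.3072 427.9302]]
mouth [[336.8532 385.1668]]
```

View pics/s8c.png

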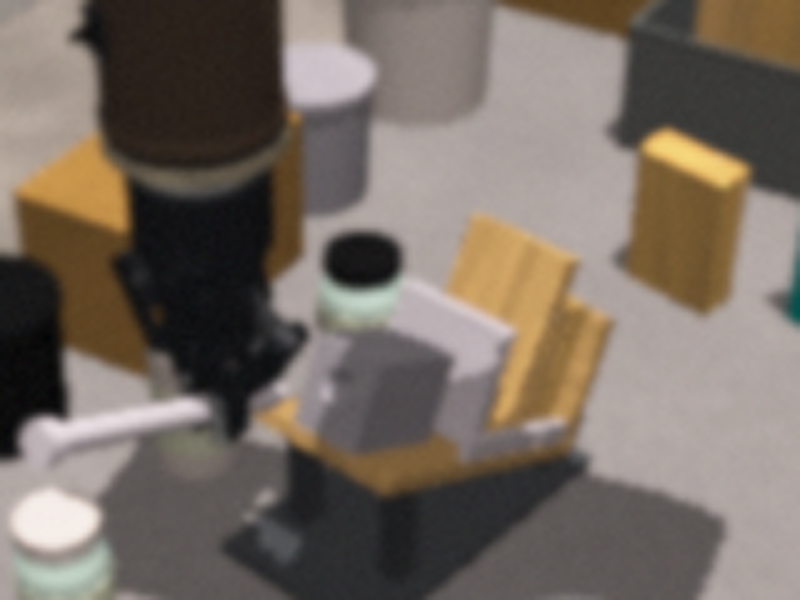

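Run:
```python
from h import *
q=np.load('bed.npy');S=cam('side'); f=lambda X:(proj(S,bedpts(q,X))-[180,110])*5+2
names=dict(floorP=(200,55,0),floorM=(200,-55,0),blkU_top_p=(200,25,65),blkU_top_m=(200,-25,65),blkD_top_p=(120,25,65),blkU_bot_p=(200,25,5),blkD_bot_p=(120,25,5),blkU_bot_m=(200,-25,5),stopU_p=(54+32.5,43,82),stopD_m=(54+32.5,-43,82),wall=(-15,55,90),mouth=(200,0,35))
for n,X in names.items(): print(n,f([X])[0].round())
b=cv2.imread('pics/s8.png'); g=cv2.cvtColor(b,cv2.COLOR_BGR2GRAY)
print(g[180:192,238:262])
```

```text
floorP [391. 478.]
floorM [259. 402.]
blkU_top_p [384. 359.]
blkU_top_m [322. 326.]
blkD_top_p [459. 349.]
blkU_bot_p [356. 449.]
blkD_bot_p [431. 435.]
blkU_bot_m [296. 415.]
stopU_p [518. 332.]
stopD_m [415. 281.]
wall [616. 319.]
mouth [339. 387.]
[[ 52  86 123 149 156 147 144 145 146 140 129 109  98  96  97  97  97  98
   97  97  95  96  94  95]
 [ 76 120 145 154 153 148 143 143 141 133 115 100  95  95  94  96  95  97
   94  95  96  95  94  92]
 [110 143 158 159 150 146 143 141 135 123 106  97  93  94  92  93  93  95
   92  92  90  89  89  88]
 [140 159 164 156 149 145 140 132 120 106  92  91  92  92  93  95  92  90
   87  84  83  80  79  82]
 [154 164 163 156 146 143 137 126 105  89  80  82  87  92  91  93  91  88
   84  78  79  78  76  77]
 [163 164 161 154 145 141 141 131 105  86  79  79  84  91  92  95  92  86
   79  79  77  78  79  77]
 [167 165 159 149 144 146 150 143 121  97  87  86  88  93  94  94  90  85
   80  77  77  77  77  78]
 [167 163 155 147 143 148 160 161 138 108  95  95  92  95  94  91  88  84
   77  76  78  77  77  77]
 [164 156 151 146 145 150 168 170 142 109 100  96  94  95  95  92  86  79
   76  77  76  78  77  77]
 [160 153 147 144 145 148 162 166 138 110  99  97  93  93  92  89  82  76
   75  77  75  77  75  75]
 [165 158 148 143 142 143 144 138 122 104  96  93  91  91  91  85  81  76
   75  76  74  75  77  76]
 [171 159 146 142 142 141 130 114 102  96  95  92  87  90  90  85  78  75
   76  74  75  75  76  77]]
```

>>> apply_moves --rows '[[[0.005,-0.01,0.0022],-0.25],[[0.01,-0.02,0.0022],-0.25],[[0.015,-0.028,0.0022],-0.25],[[0.02,-0.0336,0.0022],-0.25],[[0.02,-0.0336,0.0022],-0.25]]'

```text
time: 18.05
eef_pos: [0.6079, 0.0859, 0.156]
tool_rot: [-2.774, 1.562, -2.95]
contact_force: [0.4, -0.2, -2.0]
gripper_width: 0.0138
```

Run:
```python
from h import *
st()
```

```text
t 18.05 tcp [0.6079 0.0859 0.156 ] F [ 0.3996 -0.157  -1.9891] w 0.013799941314653003
tcp h,y,v mm [234.4677   0.3552 128.2295] zang -10.118378503541775
rows: u,ybed,up in tool axes
 [-0.0031  1.     -0.0008] [ 0.008  -0.0008 -1.    ] [-1.     -0.0031 -0.008 ]
```

>>> apply_moves --rows '[[[0.002,-0.005,0.0003],0],[[0.0045,-0.01,0.0003],0],[[0.007,-0.015,0.0003],0],[[0.0094,-0.02,0.0003],0],[[0.0115,-0.025,0.0003],0],[[0.0141,-0.03,0.0003],0],[[0.0141,-0.03,0.0003],0]]'

```text
time: 18.75
eef_pos: [0.6027, 0.0555, 0.1418]
tool_rot: [-2.732, 1.562, -2.909]
contact_force: [0.2, -2.0, 1.2]
gripper_width: 0.0143
```

Run:
```python
from h import *
st()
```

```text
t 18.75 tcp [0.6027 0.0555 0.1418] F [ 0.2112 -2.0061  1.1574] w 0.01425879469599979
tcp h,y,v mm [203.5853   0.1212 114.0318] zang -10.139747152545278
rows: u,ybed,up in tool axes
 [-0.0035  1.     -0.0012] [ 0.008  -0.0011 -1.    ] [-1.     -0.0035 -0.008 ]
```

>>> apply_moves --rows '[[[0.0,-0.0035,0],0],[[0.0,-0.007,0],0],[[0.001,-0.0105,0],0],[[0.0022,-0.0135,0],0],[[0.0035,-0.0165,0],0],[[0.0048,-0.0195,0],0],[[0.0048,-0.0195,0],0]]'

```text
time: 19.45
eef_pos: [0.599, 0.0359, 0.1368]
tool_rot: [-2.731, 1.562, -2.908]
contact_force: [0.8, -0.6, -4.0]
gripper_width: 0.0141
```

Run:
```python
from h import *
st()
```

```text
t 19.45 tcp [0.599  0.0359 0.1368] F [ 0.8483 -0.6402 -4.0209] w 0.01409530098069441
tcp h,y,v mm [183.6381   0.2855 109.0154] zang -10.151859506059225
rows: u,ybed,up in tool axes
 [-0.0036  1.     -0.0014] [ 0.0084 -0.0013 -1.    ] [-1.     -0.0036 -0.0084]
```

>>> apply_moves --rows '[[[0,0,0],0],[[0,0,0],0],[[0,0,0],0],[[0,0,0],0],[[0,0,0],0],[[0,0,0],0],[[0,0,0],0]]' --jaw 0

```text
time: 20.15
eef_pos: [0.599, 0.0359, 0.1368]
tool_rot: [-2.729, 1.562, -2.906]
contact_force: [0.5, 0.4, -0.3]
gripper_width: 0.043
```

Run:
```python
from h import *
o=st(); b=shot('s9','side'); a=shot('w9'); C=wcam('w9'); S=cam('side'); q=np.load('bed.npy')
g0=cv2.imread('pics/s5.png').astype(int); d=np.abs(b.astype(int)-g0).max(2)
# predict for tip depth D and slope th: mouth-lip pivot approx on axis
for D in (41,60,85):
  for a_ in (25,20,16):
    t=np.radians(25-a_); X=[(200-D+185*np.cos(t),0,35-(185-D)*np.sin(t))]
    print(D,a_,'side',proj(S,bedpts(q,X))[0],'wrist',proj(C,bedpts(q,X))[0])
g=cv2.cvtColor(b,cv2.COLOR_BGR2GRAY); m=((g>165)&(d>25)).astype(np.uint8); m[:150]=0;m[250:]=0;m[:,:150]=0;m[:,300:]=0
n,_,s,c=cv2.connectedComponentsWithStats(m); print([(s[i].tolist(),c[i].round(1)) for i in range(1,n) if s[i,4]>15])
```

```text
t 20.15 tcp [0.599  0.0359 0.1368] F [ 0.5207  0.3762 -0.2825] w 0.04300834068329437
tcp h,y,v mm [183.6828   0.279  109.0305] zang -10.151276004102233
rows: u,ybed,up in tool axes
 [-0.0036  1.     -0.0014] [ 0.0083 -0.0013 -1.    ] [-1.     -0.0036 -0.0083]
41 25 side [214.9555 191.6895] wrist [255.5266 -77.2154]
41 20 side [214.0052 195.8174] wrist [256.1044 -68.4582]
41 16 side [213.5104 199.0284] wrist [256.4793 -58.5929]
60 25 side [219.6509 191.014 ] wrist [256.0997  17.8587]
60 20 side [218.8406 194.5455] wrist [256.4778  14.674 ]
60 16 side [218.4479 197.2916] wrist [256.7413  16.1305]
85 25 side [225.6214 190.1555] wrist [256.6253 105.0765]
85 20 side [224.9983 192.9265] wrist [256.846   96.8445]
85 16 side [224.743  195.0781] wrist [257.0122  93.7392]
[([272, 152, 24, 23, 250], array([281.8, 162.8])), ([261, 159, 12, 8, 68], array([267.1, 162.7])), ([210, 189, 31, 14, 153], array([223.4, 195. ]))]
```

>>> apply_moves --rows '[[[-0.003,0.012,0],0],[[-0.008,0.03,0],0],[[-0.0128,0.05,0],0],[[-0.018,0.07,0],0],[[-0.023,0.09,0],0],[[-0.0253,0.0985,0],0],[[-0.0253,0.0985,0],0]]'

```text
time: 20.95
eef_pos: [0.617, 0.1348, 0.1622]
tool_rot: [-2.733, 1.563, -2.908]
contact_force: [0.1, -0.1, -0.2]
gripper_width: 0.0427
```

>>> apply_moves --rows '[[[0,0,0],0],[[0,0,0],0],[[0,0,0],0],[[0,0,0],0],[[0,0,0],0]]' --jaw -1 --force 40

```text
time: 21.45
eef_pos: [0.6169, 0.1344, 0.1622]
tool_rot: [-2.737, 1.563, -2.912]
contact_force: [0.3, 1.2, 0.4]
gripper_width: 0.0143
```

Run:
```python
from h import *
o=st(); b=shot('s10','side'); g0=cv2.imread('pics/s5.png').astype(int); d=np.abs(b.astype(int)-g0).max(2)
g=cv2.cvtColor(b,cv2.COLOR_BGR2GRAY); m=((g>165)&(d>25)).astype(np.uint8); m[:170]=0;m[250:]=0;m[:,:150]=0;m[:,300:]=0
n,_,s,c=cv2.connectedComponentsWithStats(m); print([(s[i].tolist(),c[i].round(1)) for i in range(1,n) if s[i,4]>15])
```

```text
t 21.45 tcp [0.6169 0.1344 0.1622] F [0.3499 1.1741 0.3501] w 0.014273020663383953
tcp h,y,v mm [283.7779  -0.0571 134.3944] zang -10.068025928018908
rows: u,ybed,up in tool axes
 [-0.0033  1.      0.0001] [ 0.0076  0.0001 -1.    ] [-1.     -0.0033 -0.0076]
[([272, 170, 17, 10, 65], array([282.1, 173. ])), ([232, 188, 8, 6, 30], array([235.8, 190.5])), ([297, 188, 3, 17, 31], array([298.4, 195.6])), ([211, 196, 7, 6, 33], array([213.7, 198.4])), ([186, 208, 12, 8, 19], array([191.1, 211.9]))]
```

>>> apply_moves --rows '[[[-0.004,-0.0015,0],0],[[-0.008,-0.003,0],0],[[-0.012,-0.0045,0],0],[[-0.015,-0.0063,0],0],[[-0.0175,-0.0063,0],0],[[-0.0175,-0.0063,0],0]]'

```text
time: 22.1
eef_pos: [0.616, 0.1281, 0.1801]
tool_rot: [-2.705, 1.563, -2.881]
contact_force: [0.2, -0.2, -3.4]
gripper_width: 0.0146
```

>>> apply_moves --rows '[[[0.0042,-0.009,0],0],[[0.0085,-0.018,0],0],[[0.0127,-0.027,0],0],[[0.017,-0.036,0],0],[[0.0211,-0.0453,0],0],[[0.0211,-0.0453,0],0]]'

```text
time: 22.7
eef_pos: [0.6073, 0.0819, 0.1584]
tool_rot: [-2.696, 1.561, -2.873]
contact_force: [0.7, 0.2, -4.1]
gripper_width: 0.0147
```

Run:
```python
from h import *
st()
```

```text
t 22.7 tcp [0.6073 0.0819 0.1584] F [ 0.6752  0.2379 -4.1111] w 0.014655279035146478
tcp h,y,v mm [230.4353   0.1901 130.5701] zang -10.124467123148795
rows: u,ybed,up in tool axes
 [-0.004   1.     -0.0009] [ 0.0084 -0.0009 -1.    ] [-1.     -0.004  -0.0084]
```

>>> apply_moves --rows '[[[0.003,-0.005,0],0],[[0.006,-0.01,0],0],[[0.008,-0.015,0],0],[[0.0105,-0.02,0],0],[[0.0127,-0.025,0],0],[[0.015,-0.03,0],0],[[0.015,-0.03,0],0]]'

```text
time: 23.4
eef_pos: [0.6017, 0.0516, 0.1432]
tool_rot: [-2.67, 1.561, -2.847]
contact_force: [0.8, -0.6, -2.6]
gripper_width: 0.0146
```

>>> apply_moves --rows '[[[0.0012,-0.0025,0],0],[[0.0012,-0.0025,0],0]]'

```text
time: 23.6
eef_pos: [0.6011, 0.0488, 0.1419]
tool_rot: [-2.657, 1.561, -2.834]
contact_force: [1.5, 1.1, -1.4]
gripper_width: 0.0145
```

>>> apply_moves --rows '[[[0.001,-0.0022,0],0],[[0.001,-0.0022,0],0]]'

```text
time: 23.8
eef_pos: [0.601, 0.0471, 0.1411]
tool_rot: [-2.699, 1.562, -2.877]
contact_force: [2.4, 6.4, 0.6]
gripper_width: 0.015
```

Run:
```python
from h import *
st()
```

```text
t 23.8 tcp [0.601  0.0471 0.1411] F [2.3847 6.4119 0.6259] w 0.014959488520782696
tcp h,y,v mm [194.9802   0.2601 113.306 ] zang -10.14879535643761
rows: u,ybed,up in tool axes
 [-0.0039  1.     -0.0013] [ 0.0083 -0.0013 -1.    ] [-1.     -0.0039 -0.0083]
```

Run:
```python
from h import *
b=shot('s11','side'); g0=cv2.imread('pics/s5.png').astype(int); d=np.abs(b.astype(int)-g0).max(2)
S=cam('side'); q=np.load('bed.npy')
g=cv2.cvtColor(b,cv2.COLOR_BGR2GRAY); m=((g>165)&(d>25)).astype(np.uint8); m[:170]=0;m[250:]=0;m[:,:150]=0;m[:,300:]=0
n,_,s,c=cv2.connectedComponentsWithStats(m); print([(s[i].tolist(),c[i].round(1)) for i in range(1,n) if s[i,4]>8])
for D in (90,100,110,120,130): print(D,proj(S,bedpts(q,[(200-D+185,0,35),(200-D+190,0,35)])))
# stop top-face: sample brightness along line x at y=30,z=82 in bed
g5=cv2.imread('pics/s5.png',0)
xs=np.arange(50,125,3)
for y in (20,35):
  P=proj(S,bedpts(q,[(x,y,82) for x in xs])).astype(np.float32)-np.float32([1,0])
  for G in (g5,g): print(y,cv2.remap(G,P[:,0].reshape(1,-1).copy(),P[:,1].reshape(1,-1).copy(),1)[0].tolist())
```

```text
[([272, 170, 14, 5, 40], array([279.2, 171.7])), ([233, 188, 7, 6, 29], array([235.6, 190.3])), ([297, 188, 3, 9, 18], array([298.4, 192.8]))]
90 [[226.7882 189.9878]
 [225.6214 190.1555]]
100 [[229.0952 189.6563]
 [227.9461 189.8214]]
110 [[231.3674 189.3299]
 [230.2356 189.4925]]
120 [[233.6055 189.0085]
 [232.4906 189.1686]]
130 [[235.8103 188.6919]
 [234.712  188.8496]]
20 [105, 103, 103, 104, 107, 114, 124, 134, 147, 160, 171, 180, 187, 192, 194, 194, 193, 190, 187, 183, 182, 180, 180, 180, 180]
20 [190, 191, 190, 187, 185, 182, 179, 176, 173, 170, 168, 166, 165, 164, 162, 160, 157, 153, 147, 141, 138, 134, 133, 132, 134]
35 [108, 108, 108, 108, 108, 110, 116, 123, 135, 149, 164, 179, 187, 195, 196, 197, 195, 193, 189, 186, 184, 183, 182, 182, 181]
35 [142, 149, 158, 165, 166, 165, 159, 153, 146, 139, 133, 129, 129, 129, 128, 128, 127, 127, 127, 127, 128, 127, 126, 126, 126]
```

>>> apply_moves --rows '[[[0.001,-0.002,0],0],[[0.0015,-0.003,0],0],[[0.0015,-0.003,0],0]]'

```text
time: 24.15
eef_pos: [0.6019, 0.0465, 0.1408]
tool_rot: [-3.089, 1.565, 3.016]
contact_force: [3.7, 27.0, 10.3]
gripper_width: 0.0146
```

Run:
```python
from h import *
st()
```

```text
t 24.15 tcp [0.6019 0.0465 0.1408] F [ 3.689  27.0459 10.3188] w 0.014577133049661612
tcp h,y,v mm [194.6069  -0.7154 113.0254] zang -10.185938090202624
rows: u,ybed,up in tool axes
 [-0.0003  1.     -0.002 ] [ 0.0056 -0.002  -1.    ] [-1.     -0.0003 -0.0056]
```

>>> apply_moves --rows '[[[0,0,0],0],[[0,0,0],0],[[0,0,0],0],[[0,0,0],0]]' --jaw 0.1

```text
time: 24.55
eef_pos: [0.6017, 0.0461, 0.1407]
tool_rot: [-3.024, 1.565, 3.081]
contact_force: [-0.7, -0.2, 0.4]
gripper_width: 0.0469
```

>>> apply_moves --rows '[[[-0.01,0,0],0],[[-0.03,0,0],0],[[-0.07,0,0],0],[[-0.11,0,0],0],[[-0.16,0,0],0],[[-0.16,-0.05,0],0],[[-0.16,-0.08,0],0],[[-0.16,-0.08,0],0]]'

```text
time: 25.35
eef_pos: [0.5879, -0.0359, 0.3019]
tool_rot: [-2.819, 1.565, -2.999]
contact_force: [0.1, 0.2, -0.6]
gripper_width: 0.0469
```

Run:
```python
from h import *
st()
a=shot('w12'); b=shot('s12','side')
w=cv2.resize(a[0:260,120:400],(420,390),interpolation=cv2.INTER_CUBIC); s=cv2.resize(b[125:230,205:310],(380,380),interpolation=cv2.INTER_CUBIC)
k=np.zeros((390,800,3),np.uint8); k[:,:420]=w; k[:380,420:]=s; cv2.imwrite('pics/k12.png',k)
C=wcam('w12');q=np.load('bed.npy')
for n,X in dict(stopback=(68,0,82),stopface=(54,0,82),face36=(36,0,95),boardtop54=(54,0,130),boardtop36=(36,0,130),btP=(54,40,130),btM=(54,-40,130),head=(258,0,35),headtop=(258,0,47)).items(): print(n,(proj(C,bedpts(q,[X]))[0]-[120,0])*1.5)
```

```text
t 25.35 tcp [ 0.5879 -0.0359  0.3019] F [ 0.0525  0.2076 -0.5784] w 0.04687078151145847
tcp h,y,v mm [110.9934  -1.279  274.1077] zang -10.344491915826582
rows: u,ybed,up in tool axes
 [-0.0017  1.     -0.0047] [ 0.0051 -0.0047 -1.    ] [-1.     -0.0017 -0.005 ]
stopback [205.7469 354.7879]
stopface [205.8435 364.7246]
face36 [205.9263 388.7772]
boardtop54 [205.6896 413.0752]
boardtop36 [205.8246 424.5967]
btP [155.9342 413.0579]
btM [255.5239 412.9814]
head [204.1297 109.194 ]
headtop [204.0164 115.4355]
```

Run:
```python
from h import *
q=np.load('bed.npy')
def prof(nm,xs,y,z):
    g=cv2.imread(f'pics/{nm}.png',0); P=proj(wcam(nm),bedpts(q,[(x,y,z) for x in xs])).astype(np.float32)
    return cv2.remap(g,P[:,0].reshape(1,-1).copy(),P[:,1].reshape(1,-1).copy(),1)[0].tolist()
xs=np.arange(40,112,2); print(xs.tolist())
for y in (-36,-30,30,36):
    print('w3',y,prof('w3',xs,y,82)); print('w12',y,prof('w12',xs,y,82))
# board top across x at z=130 ; and across y at x=45
xs=np.arange(20,72,2); print(xs.tolist())
for y in (-30,0,30): print('top',y,prof('w12',xs,y,130))
g=cv2.imread('pics/w12.png',0); ys=np.arange(-60,61,3); P=proj(wcam('w12'),bedpts(q,[(45,y,130) for y in ys])).astype(np.float32); print(cv2.remap(g,P[:,0].reshape(1,-1).copy(),P[:,1].reshape(1,-1).copy(),1)[0].tolist())
P=proj(wcam('w12'),bedpts(q,[(x,0,43) for x in range(205,285,4)])).astype(np.float32); print('rod top x205..',cv2.remap(g,P[:,0].reshape(1,-1).copy(),P[:,1].reshape(1,-1).copy(),1)[0].tolist())
P=proj(wcam('w12'),bedpts(q,[(x,10,43) for x in range(205,285,4)])).astype(np.float32); print('y10',cv2.remap(g,P[:,0].reshape(1,-1).copy(),P[:,1].reshape(1,-1).copy(),1)[0].tolist())
```

```text
[40, 42, 44, 46, 48, 50, 52, 54, 56, 58, 60, 62, 64, 66, 68, 70, 72, 74, 76, 78, 80, 82, 84, 86, 88, 90, 92, 94, 96, 98, 100, 102, 104, 106, 108, 110]
w3 -36 [165, 164, 162, 161, 160, 162, 163, 162, 160, 158, 160, 164, 168, 178, 191, 202, 207, 205, 193, 168, 146, 140, 147, 181, 222, 237, 239, 240, 239, 239, 230, 214, 203, 203, 202, 203]
w12 -36 [176, 176, 176, 182, 197, 220, 236, 240, 241, 241, 242, 241, 231, 217, 209, 207, 207, 207, 207, 207, 206, 206, 205, 204, 205, 206, 207, 206, 203, 202, 198, 195, 193, 191, 190, 188]
w3 -30 [180, 179, 178, 178, 177, 177, 178, 179, 180, 180, 180, 181, 181, 183, 183, 185, 189, 194, 188, 165, 146, 144, 150, 185, 228, 238, 239, 239, 239, 240, 236, 218, 204, 202, 202, 202]
w12 -30 [175, 175, 176, 180, 196, 220, 235, 240, 241, 241, 242, 240, 229, 214, 207, 207, 207, 207, 208, 207, 207, 206, 205, 204, 205, 206, 208, 207, 206, 205, 205, 205, 206, 206, 207, 205]
w3 30 [169, 176, 177, 176, 176, 176, 176, 176, 176, 175, 174, 174, 174, 173, 173, 174, 176, 188, 207, 216, 216, 217, 218, 223, 233, 237, 238, 238, 239, 238, 230, 215, 206, 206, 206, 205]
w12 30 [
[... 796 characters left out ...]
7]
top 0 [209, 209, 209, 207, 205, 198, 187, 171, 159, 155, 154, 154, 155, 156, 155, 151, 151, 161, 174, 185, 190, 191, 191, 191, 191, 191]
top 30 [207, 207, 207, 207, 204, 196, 183, 168, 158, 154, 153, 153, 153, 153, 152, 147, 140, 134, 132, 131, 131, 131, 130, 130, 131, 130]
[32, 87, 191, 205, 205, 205, 205, 177, 154, 152, 150, 148, 148, 148, 148, 148, 152, 154, 154, 153, 156, 160, 161, 157, 150, 145, 141, 144, 151, 153, 153, 153, 154, 157, 195, 207, 213, 212, 200, 93, 31]
rod top x205.. [244, 244, 244, 244, 244, 244, 244, 244, 244, 244, 243, 244, 244, 234, 210, 210, 205, 204, 202, 203]
y10 [169, 166, 169, 171, 164, 140, 137, 137, 138, 167, 202, 211, 209, 200, 205, 205, 208, 201, 205, 202]
```

Run:
```python
from workcell import env
print(env.get_obs()['time']); print(env.finish_job())
```

```text
25.45
the job is handed in; nothing more can be done
None
```

I packed the thin board, drove the stop snug with the rod, and handed the job in at 25.45 s. The hand-in reported no verdict.

**What I did**
- **Board:** I gripped it across its width and tilted it about 25° in the jaws against the packed boards' top edge. I then lowered it onto the bed and let go.
- **Rod:** I lifted it off the stand and tilted it to about 21° over a stand cheek. I put it about 41 mm into the bore, let go, and re-gripped it near the rear. Then I pushed until the reading rose sharply to about 29 N.

**Last checks**
- **Contact:** After I let go, contact forces were about zero, and the hand was well clear above the rack.
- **Rod:** Its rear end measured about bed x = 258 mm, which puts the tip at about 68 mm, right at the stop's back.
- **Board and stop:** The board's top and the stop's face line up at the same bed x, so the board is square and tight. The board sits about 2 mm off mid-width.
- **Disagreement:** In the final wrist picture the stop and the board's top both read 3 to 4 mm too far downhill, with the stop at about −4 mm. That is at the edge of the allowed range. I take it as camera bias, because three rigid boards cannot pack tighter than 0, but I did not confirm it.
- **Not checked:** The picture limit stopped me viewing the final view, so the last checks are from pixel brightness only. I made no separate check that the bystanders stayed put; I planned the moves to keep clear of them.

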